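# Shim the rocking bench scale

## Task

The bench scale rocks because its front left foot (as seen from the robot) has lost its rubber cap. Push the wooden wedge along the worktop, thin end first, under that foot until the foot stands on the wedge's flat top and the scale is level; then press down on the round rubber pad at the diagonally opposite (back right) corner to check that the scale no longer rocks, and move clear. Do not lift the wedge or the scale, do not shove the scale out of its place, and leave the other things on the worktop alone.

Things in the scene. Friction and masses are not known exactly. Their poses are not given: they have to be found in the camera images.
- scale: Grey bench scale, 1.4 to 2.3 kg, loose. Origin: on the worktop under its centre when level; z up, +x to its back, +y to its left. Housing 132 (x) x 142 (y), heights 22 to 48; round steel pan (radius 52) up to 54; a rubber pad on each corner; feet at x = +-50, y = +-55. At the start it leans 0.08 rad down to its front left corner
- short_foot (a point): Centre of the underside of the short foot, at x = -50, y = +55 of the scale: a bare steel stub 26 mm across, its lower edge widely bevelled, leaving a flat 8 mm across. 6 mm above the worktop when the scale is level; at the start it rests on the worktop. The housing's front edge is 16 mm in front (-x) of it
- test_pad: The round rubber pad on the back right corner of the scale, diagonally opposite to the short foot: radius 11, 8 mm high, at x = +50, y = -55 mm of the scale; origin at the centre of its underside
- pad_top (a point): Centre of the top of that pad, 56 mm above the worktop when the scale is level
- wedge: Loose wooden wedge 86 long, 44 wide, 90 g; +x to its thin end. Origin on the underside, below the middle of its flat top: flat top 6 mm thick at x = -20 to +20, ramp down to a 1 mm nose at x = +56, upright end board 34 high at x = -30 to -20, which meets the housing's edge when the origin is 4 mm past the short foot's centre
- wedge_nose (a point): Middle of the thin end, on the underside. At the start it points to the short foot from in front (at most 0.2 rad askew, 12 mm off to the side), about 15 to 45 mm from the foot's centre
- wedge_back (a point): Middle of the outer face of the upright end board, 17 mm above the worktop: the place to push
- washer_box: White carton 64x100x42 mm beside the scale, leave alone; origin at the centre of its underside
- cam_clamp: Black clamp 54x113x30 mm to the right in front of the scale, leave alone; origin at the centre of its underside
- marker: Marker pen 127 mm long lying behind the scale, leave alone; origin at the centre of its underside
There are look-alikes about, which are no part of the job. Leave any pink look-alike of the wedge alone.

How it is judged:
By the outcome, as a careful person would: the job done as asked, in the order asked, and still so for the second after the job is handed in, with the robot touching nothing.
It also fails if it takes over 59 s, if anything falls off the work surface, if the arm or the gripper's body presses on something with over 40 N, if the wrist force passes 120 N, or if a joint passes its speed limit or range.

## Robot

A 6-joint arm with a two-finger parallel gripper is mounted at the origin on a cart in front of the work surface, level with it; the furniture and walls round the work are solid. World frame = base frame: x ahead of the robot, y to its left, z up, the work surface at z = 0. Lengths are in mm, angles in rad, forces in N, time in s.
With the tool pointing down it reaches from about 300 to 750 mm from the base axis. Payload 8.5 kg.
Tool frame: the origin (TCP) lies midway between the tips of the shut fingers; the grasp point (between the pads) lies 19 mm behind it; z points along the fingers, y is the line along which they close (so a half turn about z gives the same grasp; the last joint's range is limited). The gripper opens to 88 mm and grips with 3 to 60 N. Pads are 18 mm wide; open, the fingers measure 123 mm over their backs; the gripper's body (75 mm by 187 mm) begins 45 mm behind the grasp point.
Start: joints at [-1.483, 0.381, 1.297, -0, 1.464, -0.215], TCP at [164.001, -524.961, 238.748] pointing down, gripper open.
Joint ranges: [-3.11, 3.11], [-0.89, 2.33], [0.22, 2.48], [-1.42, 4.56], [0.17, 2.85], [-2.88, 2.88]. Speed limits (rad/s): [2.39, 2.39, 3.14, 3.14, 3.14, 3.14].

## Interface

Orientations are given as a unit quaternion [x, y, z, w].
In Python, from cell import ctrl gives the robot as it stands. Calls block until the motion is done:
- ctrl.move_pose(position, orientation): joint-space move of the TCP to a pose.
- ctrl.move_straight(position, attitude=None, vel=150): straight line of the TCP; attitude=None keeps the orientation; vel is the mean speed in mm/s.
- ctrl.goto_joints(angles): joint-space move.
- ctrl.command_gripper(opening): finger opening in mm; the grip force is fixed at half the most; returns when the fingers have stopped.
- ctrl.wait(seconds).
- ctrl.solve_ik(position, orientation): joint angles nearest the present ones, or None.
- ctrl.read_camera(name): name is "scene" or "top"; returns the picture (384x512x3 uint8, red, green, blue); there is no depth.
- ctrl.camera_info(name): a dict with "mtx" (3x3 intrinsics, pixels), "origin" and "rotation" of the camera in the world. Camera axes: x right, y down, z forward; pixel columns grow to the right and rows downward; lengths in mm; the calibration is good to about 2 mm. A picture is of the moment at which its call begins. camera_info takes no time and is no camera call.
A pose or a line that the arm cannot do raises ctrl.Unreachable and nothing moves.
- ctrl.job_done(): hands the job in; it is judged then, once.
Readings, each from a call of its own:
- ctrl.get_clock(): time.
- ctrl.get_qpos(): joint angles.
- ctrl.get_qvel(): joint speeds.
- ctrl.get_effort(): joint torques, N m.
- ctrl.get_tool_pos(): TCP position.
- ctrl.get_tool_rot(): TCP orientation.
- ctrl.get_force(): force on the tool from outside, world axes, zero at the start.
- ctrl.get_moment(): the same for the moment, N m.
- ctrl.get_grip_width(): finger opening in mm.
- ctrl.get_grip_force(): force on a finger pad.
Only numpy, scipy, OpenCV 4.12 (cv2) and the standard library are available. Lean on these libraries where they do the work, as an engineer would, in place of code of your own. Each camera call takes 0.05 s, during which the arm holds its last target. There are 200 camera calls.

## Working session

There is one attempt and no reset: what is moved stays moved. The work goes in short steps, each a Python script; the robot and the scene stay as the last script left them, time stands still between calls to the robot, and variables do not carry over. Pictures are saved under pics/ and viewed, at most 10 in all, crops included, and the job is handed in when it is done.

```bash
ls; mkdir -p pics
python3 - <<'E'
from cell import ctrl
import cv2
for n in ("scene","top"):
    im=ctrl.read_camera(n); cv2.imwrite(f"pics/{n}0.png",cv2.resize(im[:,:,::-1],(800,600),interpolation=cv2.INTER_CUBIC)); cv2.imwrite(f"/tmp/{n}0.png",im[:,:,::-1])
    i=ctrl.camera_info(n); print(n,i)
print(ctrl.get_clock(),ctrl.get_tool_rot())
E
```

```text
pics
scene {'mtx': array([[467.02744341,   0.        , 263.21069673],
       [  0.        , 467.02744341, 187.25779214],
       [  0.        ,   0.        ,   1.        ]]), 'origin': array([ 69.14324476, 734.79143979, 792.39394604]), 'rotation': array([-0.3904355 ,  0.84222002, -0.341937  ,  0.14596111])}
top {'mtx': array([[393.52721466,   0.        , 260.23343194],
       [  0.        , 393.52721466, 192.68023673],
       [  0.        ,   0.        ,   1.        ]]), 'origin': array([515.42064931, 260.03072933, 914.10430305]), 'rotation': array([ 0.71213781, -0.7004769 ,  0.02783296, -0.03764543])}
0.1 [ 9.88559177e-01  1.50832109e-01  4.86633565e-05 -6.52406148e-04]
```

View pics/scene0.png

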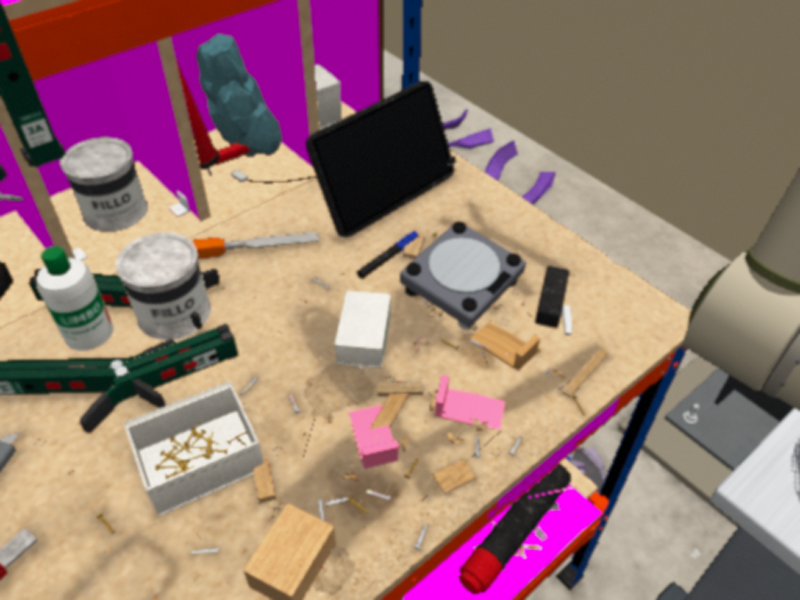

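View pics/top0.png

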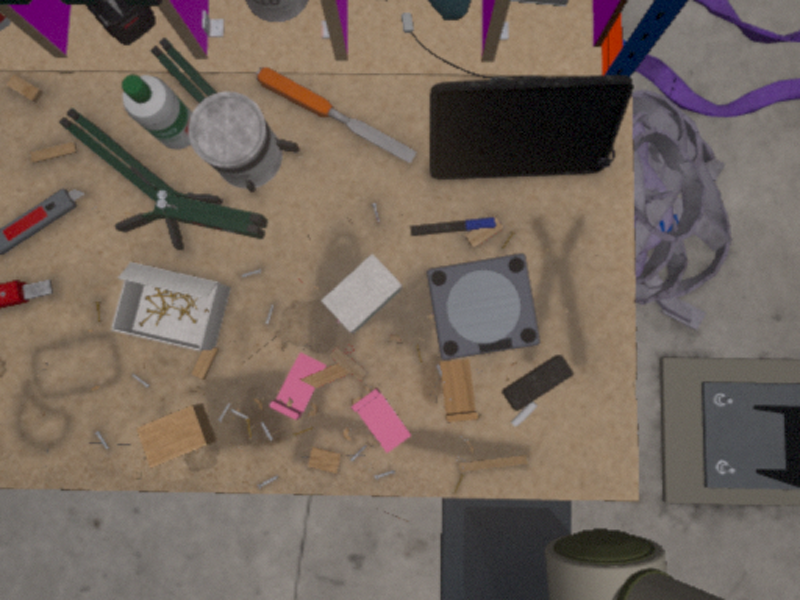

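The brown wedge in the top view is at (457,390), with its end board at the bottom at (462,415) and its nose towards the scale's front left pad at (450,350). The pink look-alikes are at (298,385) and (381,420), and there are plain wood scraps at (173,435), (325,460) and (492,464). Only the brown one has a board and ramp and points at the foot. I'll confirm it in a crop.

```bash
cat > h.py <<'E'
import numpy as np, cv2
from scipy.spatial.transform import Rotation as R
from cell import ctrl
def ray(n,uv,z):
    i=ctrl.camera_info(n); d=R.from_quat(i["rotation"]).as_matrix()@np.linalg.inv(i["mtx"])@np.array([uv[0],uv[1],1.])
    o=i["origin"]; return o+d*(z-o[2])/d[2]
def proj(n,p):
    i=ctrl.camera_info(n); c=i["mtx"]@(R.from_quat(i["rotation"]).as_matrix().T@(np.array(p)-i["origin"])); return c[:2]/c[2]
E
python3 - <<'E'
from h import *
t=cv2.imread("/tmp/top0.png"); s=cv2.imread("/tmp/scene0.png")
a=cv2.resize(t[150:280,260:380],None,fx=4,fy=4,interpolation=cv2.INTER_CUBIC)  # 480x520
b=cv2.resize(s[180:245,280:357],None,fx=4,fy=4,interpolation=cv2.INTER_CUBIC)
c=np.zeros((520,800,3),np.uint8); c[:,:480]=a; c[:b.shape[0],485:485+b.shape[1]]=b
cv2.imwrite("pics/crop1.png",c)
# pads: dark blobs in top
g=cv2.cvtColor(t,cv2.COLOR_BGR2GRAY)[155:235,265:355]
m=(g<52).astype(np.uint8)
n,l,st,ce=cv2.connectedComponentsWithStats(m)
for k in range(1,n):
    if st[k,4]>25: print("pad",ce[k]+[265,155],st[k],ray("top",ce[k]+[265,155],56)[:2])
# pan circle
hsv=cv2.cvtColor(t,cv2.COLOR_BGR2HSV)
m=((cv2.cvtColor(t,cv2.COLOR_BGR2GRAY)>105)&(hsv[...,1]<60)).astype(np.uint8); m[:160]=0;m[235:]=0;m[:,:275]=0;m[:,350:]=0
n,l,st,ce=cv2.connectedComponentsWithStats(m);k=1+np.argmax(st[1:,4]);print("pan",ce[k],st[k],ray("top",ce[k],54))
E
```

```text
pad [329.84482759 169.29310345] [61 10  9  9 58] [649.07433185 120.57621393]
pad [280.39622642 177.69811321] [12 19  8  9 53] [628.79126234 228.91655073]
pad [337.70175439 214.38596491] [69 56  9  8 57] [550.34822112 103.46415329]
pad [316.81481481 221.14814815] [42 63 20  7 81] [534.92216718 148.71540442]
pad [287.84615385 222.53846154] [19 64  9  8 52] [530.84975852 211.52561573]
pan [309.06192661 195.74483945] [ 286  173   47   46 1744] [590.18861365 165.61501276  54.        ]
```

View pics/crop1.png

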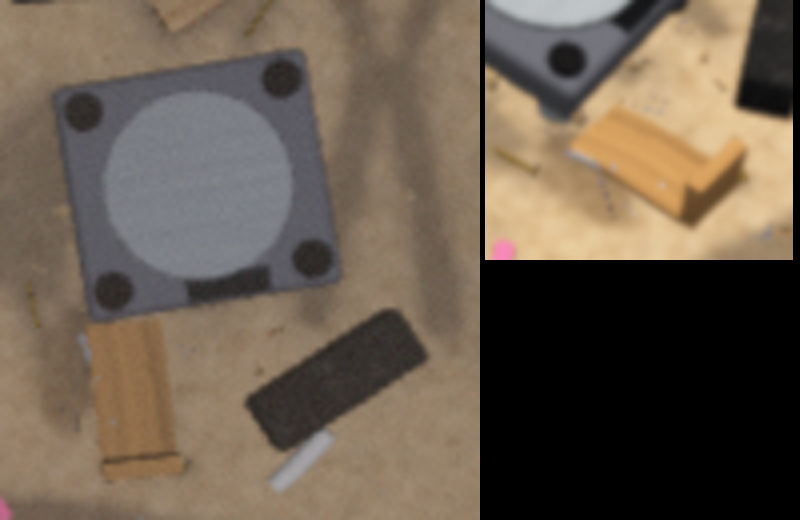

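The crop confirms the brown wedge: nose edge at crop (88,324)–(160,320), end board top at (103,478)–(185,472), nose towards the front left pad at (113,291).

Run:
```python
from h import *
# scale pose from pads
P={(50,-55):((329.84,169.29),62-.5),(50,55):((280.4,177.7),56),(-50,-55):((337.7,214.39),56),(-50,55):((287.85,222.54),50)}
A=np.array(list(P.keys()),float); B=np.array([ray("top",u,z)[:2] for u,z in P.values()])
cb=B.mean(0); H=A.T@(B-cb); th=np.arctan2(H[0,1]-H[1,0],H[0,0]+H[1,1])
Rm=np.array([[np.cos(th),-np.sin(th)],[np.sin(th),np.cos(th)]])
print("scale",cb,th,"res",(B-cb-A@Rm.T).round(1).tolist()); print("foot",cb+Rm@[-50,55],"pad",cb+Rm@[50,-55])
f=lambda x,y,z:ray("top",(260+(x+.5)/4-.5,150+(y+.5)/4-.5),z)[:2]
nl,nr=f(88,324,1.5),f(160,320,1.5); l2,r2=f(104,458,6),f(176,452,6)
bl,br=f(105,479,34),f(185,472,34)
print("nose",nl,nr,(nl+nr)/2,np.linalg.norm(nl-nr)); print("mid near board",(l2+r2)/2,np.linalg.norm(l2-r2))
print("board back top",bl,br,(bl+br)/2,np.linalg.norm(bl-br))
n=(nl+nr)/2
for q in ((l2+r2)/2,(bl+br)/2): d=n-q; print(np.arctan2(d[1],d[0]),np.linalg.norm(d))
d=bl-br; print("board yaw",np.arctan2(-d[0],d[1]))
# wood mask refined
t=cv2.imread("/tmp/top0.png"); h=cv2.cvtColor(t,cv2.COLOR_BGR2HSV)
print(h[250,290:296].tolist(),h[250,275:280].tolist(),h[267,295].tolist())
```

```text
scale [589.57634981 166.25869087] 0.1794830413845554 res [[-0.4, 0.4], [-0.2, -0.4], [0.1, 0.3], [0.4, -0.3]]
foot [530.56089233 211.44912989] pad [648.59180729 121.06825186]
nose [512.98400329 222.58497528] [515.991184   181.13534712] [514.48759365 201.8601612 ] 41.558570839270516
mid near board [439.2769191  192.29553248] 41.114659901731486
board back top [428.20816793 213.52920308] [432.82412407 169.53424227] [430.516146   191.53172268] 44.23645134001092
0.12649217757357017 75.81640778285495
0.12238470033441576 84.60425912556869
board yaw 0.1045376385258774
[[15, 117, 139], [15, 123, 145], [15, 120, 147], [15, 120, 147], [15, 120, 140], [14, 121, 141]] [[16, 80, 115], [13, 72, 113], [14, 91, 118], [14, 84, 122], [16, 86, 116]] [15, 121, 143]
```

```bash
cat >> h.py <<'E'
def q(yaw): return (R.from_euler("z",yaw)*R.from_euler("x",np.pi)).as_quat()
FOOT=np.array([534.3,209.1]); PAD=np.array([652.4,118.7])
def tcp(o,yaw,z=9,back=0): # TCP with finger front face on the board of a wedge with origin o
    return np.r_[np.array(o)-(39+back)*np.array([np.cos(yaw),np.sin(yaw)]),z]
E
python3 - <<'E'
from h import *
a=tcp((460,195),.12,150,25)
ctrl.command_gripper(0)
ctrl.move_pose(a,q(.12))
b=a.copy(); b[2]=9; ctrl.move_straight(b,vel=120)
f0=ctrl.get_force(); print(ctrl.get_clock(),ctrl.get_tool_pos(),f0)
ctrl.move_straight(tcp((460,195),.12,9,2),vel=60); print(ctrl.get_force()-f0)
e=np.array([np.cos(.18),np.sin(.18)])
goal=FOOT-10*e
for k in range(1,9):
    s=k/8; ctrl.move_straight(tcp((1-s)*np.array([460,195])+s*goal,.12+.06*s),q(.12+.06*s),vel=40)
    print(k,(ctrl.get_force()-f0).round(1))
for n in ("scene","top"):
    im=ctrl.read_camera(n); cv2.imwrite(f"/tmp/{n}1.png",im[:,:,::-1])
    print(proj(n,[*FOOT,0]))
print(ctrl.get_clock(),ctrl.get_tool_pos())
s=cv2.imread("/tmp/scene1.png")[150:260,250:390]; t=cv2.imread("/tmp/top1.png")[150:300,250:390]
cv2.imwrite("pics/crop2.png",np.hstack([cv2.resize(s,(400,314),interpolation=cv2.INTER_CUBIC),cv2.resize(t[:110],(400,314),interpolation=cv2.INTER_CUBIC)]))
E
```

```text
5.3917 [396.7645535  187.40579524   9.45320388] [0.45000363 0.00372041 0.48871645]
[-0.08199446 -0.20773193 -1.05753343]
1 [-1.3 -0.2 -0.8]
2 [-1.5 -0.2 -1.1]
3 [-0.5 -0.1  0.2]
4 [-0.1  0.2 -0.1]
5 [-0.8 -0.4  0.4]
6 [-0.3 -0.1 -0.8]
7 [-2.1 -0.3 -1.2]
8 [-1.3  0.3 -1.3]
[297.71506471 207.06566125]
[287.53756681 221.47497653]
8.9417 [486.17602156 200.35248722   8.99614129]
```

View pics/crop2.png

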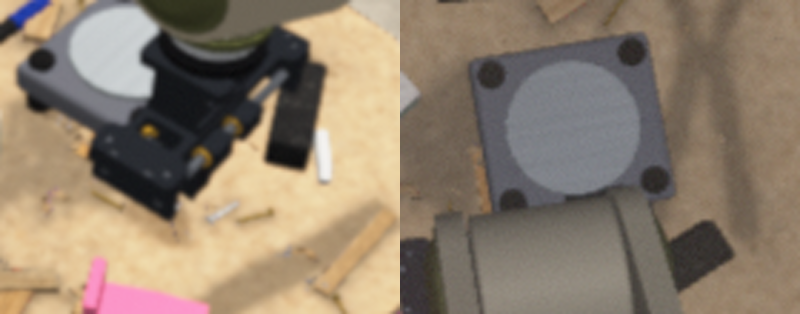

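The view is mostly blocked by the gripper (scene: body over the wedge; top: a wood strip at (480,165) left of the housing). I'll back off and look.

```bash
cat >> h.py <<'E'
def look(k,name):
    for n in ("scene","top"): cv2.imwrite(f"/tmp/{n}{k}.png",ctrl.read_camera(n)[:,:,::-1])
    s=cv2.imread(f"/tmp/scene{k}.png")[150:250,250:350]; t=cv2.imread(f"/tmp/top{k}.png")[160:260,270:370]
    cv2.imwrite(f"pics/{name}.png",np.hstack([cv2.resize(i,(400,400),interpolation=cv2.INTER_CUBIC) for i in (s,t)]))
E
python3 - <<'E'
from h import *
p=ctrl.get_tool_pos(); e=np.array([np.cos(.18),np.sin(.18),0])
ctrl.move_straight(p-40*e,vel=120); ctrl.move_straight(p-40*e+[0,0,150],vel=200)
ctrl.move_straight(p-40*e+[-60,-220,190],vel=250)
look(2,"crop3"); print(ctrl.get_clock())
E
```

```text
11.5
```

View pics/crop3.png

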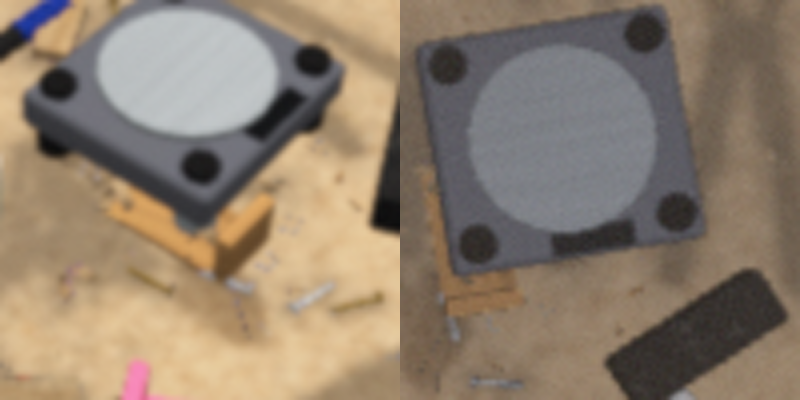

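The foot stub (scene crop (190,222)) now stands on the wedge. In the top crop the board lies at (450–521, 292–314), with a small gap to the housing edge at y≈272. Next I'll measure the remaining gap.

```bash
cat >> h.py <<'E'
def pads(k,z4):
    g=cv2.cvtColor(cv2.imread(f"/tmp/top{k}.png"),cv2.COLOR_BGR2GRAY)[155:235,265:355]
    n,l,st,ce=cv2.connectedComponentsWithStats((g<52).astype(np.uint8))
    A=np.array([(50,-55),(50,55),(-50,-55),(-50,55)],float); c=np.array([[329.8,169.3],[280.4,177.7],[337.7,214.4],[287.8,222.5]])
    B=[]
    for u,z in zip(c,z4):
        j=min((j for j in range(1,n) if st[j,4]>25),key=lambda j:np.hypot(*(ce[j]+[265,155]-u))); B.append(ray("top",ce[j]+[265,155],z)[:2])
    B=np.array(B);cb=B.mean(0); H=A.T@(B-cb); th=np.arctan2(H[0,1]-H[1,0],H[0,0]+H[1,1])
    M=R.from_euler("z",th).as_matrix()[:2,:2]; return cb,th,M,(B-cb-A@M.T).round(1).tolist()
E
python3 - <<'E'
from h import *
for z in ((62,56,56,50),(56,)*4):
    cb,th,M,r=pads(2,z); print(cb,th,r,"foot",cb+M@[-50,55])
f=lambda x,y,z:ray("top",(270+(x-400+.5)/4-.5,160+(y+.5)/4-.5),z)[:2]
bl,br=f(450,315,34),f(522,305,34)
print(bl,br,np.linalg.norm(bl-br)); m=(bl+br)/2; d=bl-br; y=np.arctan2(-d[0],d[1])
o=m+30*np.array([np.cos(y),np.sin(y)]); print("yaw",y,"origin",o,"rel scale",M.T@(o-cb)-[-50,55])
E
```

```text
[593.32129027 164.13588097] 0.17940813870908814 [[-1.0, 1.0], [0.0, -0.6], [0.2, 0.2], [0.8, -0.6]] foot [534.30921784 209.33074028]
[593.52646122 163.97840349] 0.17805289774482888 [[-0.2, 0.3], [-0.3, -0.4], [0.1, 0.3], [0.4, -0.2]] foot [534.57569289 209.25319685]
[495.95987543 222.60197945] [502.1713005  182.72759624] 40.35527521582021
yaw 0.15453285786601761 origin [528.70809417 207.28234406] rel scale [-6.12389924 -0.90046295]
```

The scale sits level and the foot is on the flat top, 6–10 mm ahead of its middle. I'll give it a small final push of 5 mm with force watch, then press the pad.

Run:
```python
from h import *
e=np.array([np.cos(.17),np.sin(.17)]); goal=FOOT-5*e
ctrl.move_straight(tcp(goal,.17,150,45),q(.17),vel=250); ctrl.move_straight(tcp(goal,.17,9,45),vel=150)
ctrl.move_straight(tcp(goal,.17,9,10),vel=100); f0=ctrl.get_force()
for b in range(8,-1,-1):
    ctrl.move_straight(tcp(goal,.17,9,b),vel=20); f=ctrl.get_force()-f0; print(b,f.round(1))
    if f[0]<-9: break
ctrl.move_straight(tcp(goal,.17,9,45),vel=120); ctrl.move_straight(tcp(goal,.17,150,45),vel=250)
ctrl.move_straight(tcp(goal,.17,190,100)+[0,-220,0],vel=300)
look(3,"crop4"); print(ctrl.get_clock())
cb,th,M,r=pads(3,(56,)*4); print(cb,th,r,"foot",cb+M@[-50,55],"pad",cb+M@[50,-55])
```

```text
8 [0.6 0.2 0.8]
7 [-0.   1.   0.4]
6 [ 0.3 -0.2  0.5]
5 [-0.5  0.4  0.2]
4 [-4.3 -0.3  4.3]
3 [-5.  -0.1  5.5]
2 [-6.  -0.2  5.1]
1 [-6.2  0.   4.4]
0 [-5.4 -0.5  4.3]
18.7167
[593.52009429 163.89873649] 0.17778289115605542 [[-0.3, 0.3], [-0.4, -0.5], [0.2, 0.3], [0.5, -0.1]] foot [534.5815526 209.1894453] pad [652.45863598 118.60802769]
```

View pics/crop4.png

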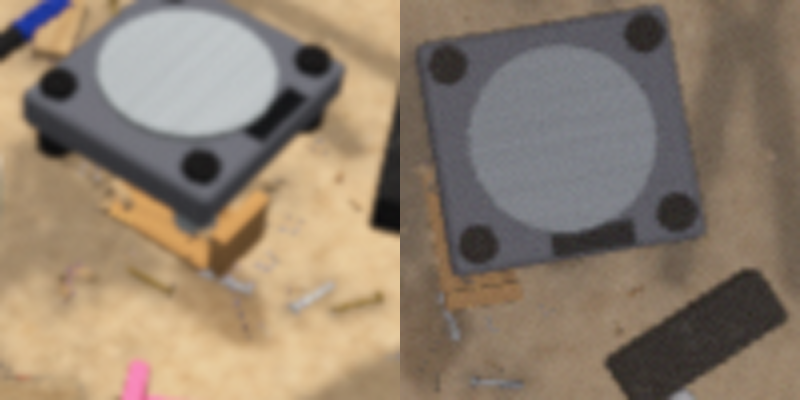

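The wedge moved about 4 mm further (board now at top crop y≈281–306) and the scale hasn't shifted. Now the pad press.

Run:
```python
from h import *
p=np.array([652.4,118.7,0])
ctrl.move_pose(p+[0,0,160],q(.18)); ctrl.move_straight(p+[0,0,66],vel=120); ctrl.wait(.3); f0=ctrl.get_force()
print(ctrl.get_tool_pos())
for z in np.arange(60,49,-.5):
    ctrl.move_straight(p+[0,0,z],vel=20); ctrl.wait(.1); f=ctrl.get_force()-f0
    if f[2]>1.5: print(z,ctrl.get_tool_pos()[2],f.round(1))
    if f[2]>15: break
ctrl.wait(.7); print((ctrl.get_force()-f0).round(1))
ctrl.move_straight(p+[0,0,70],vel=60); ctrl.move_straight(p+[0,0,220],vel=200)
ctrl.move_straight([420,-150,260],vel=300)
look(4,"crop5"); print(ctrl.get_clock())
cb,th,M,r=pads(4,(56,)*4); print(cb,th,r)
```

```text
[652.53667307 118.72488127  66.4504719 ]
56.0 56.44315971932298 [-1.2 -0.   5.9]
55.5 56.42332680497789 [-1.9 -0.4  8.5]
55.0 56.40947114558632 [-3.1 -0.9 12.1]
54.5 56.40407586169688 [-5.4 -0.6 14.5]
54.0 56.38415556759971 [-6.3 -0.6 17.3]
[-5.8 -0.9 18. ]
29.3167
[593.4554338  163.99911857] 0.17893953869733245 [[-0.3, 0.3], [0.0, -0.4], [0.2, 0.5], [0.2, -0.4]]
```

View pics/crop5.png

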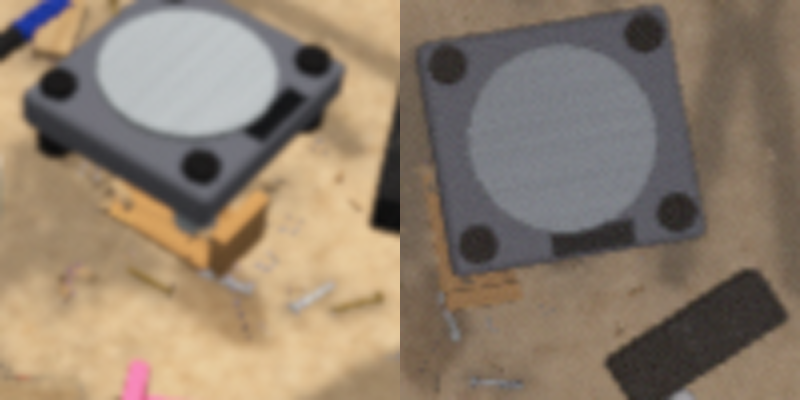

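The pad held at 56.4 mm under 18 N without rocking. Scale and wedge look the same as before the press (foot at scene crop (190,222)), and the arm is clear.

```bash
python3 -c "
from cell import ctrl
print(ctrl.job_done())"
```

```text
the job is handed in; nothing more can be done
None
```

I handed the job in at about 29 s on the robot clock: the wedge is under the short foot, the scale is level and held firm under an 18 N press on the back right pad, and the arm is clear.

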